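Complete the tube rows, then hold the dosing head over the short row

ROBOT

A 6-joint arm with a two-finger parallel gripper is mounted at the origin on a cart in front of the work surface, level with it; the furniture and walls round the work are solid. World frame = base frame: x ahead of the robot, y to its left, z up, the work surface at z = 0. Lengths are in m, angles in rad, forces in N, time in s.
With the tool pointing down it reaches from about 0.25 to 0.775 m from the base axis. Payload 4 kg.
Tool frame: the origin (TCP) lies midway between the tips of the shut fingers; the grasp point (between the pads) lies 19 mm behind it; y points along the fingers, x is the direction in which the jaws open and shut, and the axes are right-handed (so a half turn about y gives the same grasp; the last joint's range is limited). The gripper opens to 94 mm and grips with 3 to 60 N. Pads are 16 mm wide; open, the fingers measure 119 mm over their backs; the gripper's body (75 mm by 177 mm) begins 78 mm behind the grasp point.
Start: joints at [-1.36, 0.087, 1.371, -0, 1.684, -0.103], TCP at [0.17, -0.523, 0.206] pointing down, gripper open.
Joint ranges: [-3.1, 3.1], [-0.76, 2.03], [0.27, 2.55], [-1.08, 4.22], [0.17, 2.65], [-2.57, 2.57]. Speed limits (rad/s): [2.79, 2.79, 3.14, 3.14, 3.14, 3.14].

INTERFACE

Orientations are given as [roll, pitch, yaw] about the fixed x, y, z axes, in that order (R = Rz(yaw) Ry(pitch) Rx(roll)).
In Python, from bench import robot gives the robot as it stands.
- The arm moves only by the shell command python3 -m creep 'ROWS'. ROWS is JSON, a list of rows, each a list of 7 numbers: the shift along the tool's x, y, z in mm, then the turn, a rotation vector about the tool's x, y, z in degrees, then the closure in counts, from 0 (fully open) to 255 (shut). A call has 1 to 5 rows; each row is the pose to reach, as a shift and turn from the pose commanded when the call began, along the tool's axes at that moment; what a row does not reach only later rows make up. A row lasts 1/8 s, in which the tool goes at most 62.5 mm and 10.7 degrees, less where a joint would pass 70% of its speed; a pose out of reach is approached as far as the arm can. A call with a gripper value outside its range is refused whole. The fingers move at their own pace and stop on an object; the grip force is fixed at half the most. Time passes only in rows, so rows that repeat a pose let the fingers close. It gives the time, the measured TCP pose, the force and the opening at its end, in the units of the state.
- robot.get_obs(): the state, without advancing time (a new reading comes with each control period).
- robot.snapshot(name): name is "scene" or "side" or "wrist"; returns a dict with "color" (420x560x3 uint8, blue, green, red), "fx", "fy", "cx", "cy" (pixels), "world_from_camera" (4x4, takes a point from camera to world coordinates); the wrist camera has in their place "mount" (4x4, takes a point from camera to tool coordinates, whose origin is the TCP and whose axes are the tool frame's). Camera axes: x right, y down, z forward; pixel columns grow to the right and rows downward; lengths in m; the calibration is good to about 2 mm. A picture is of the moment at which its call begins: read the wrist's pose just before it. There is no depth.
- robot.close_job(): hands the job in, once; it reports no verdict.
Trained networks look in the newest picture that a camera, given by its name, has taken for a name from the list of things; names that differ only in an ending like _2 or _b are one class to them, and where a whole thing is asked for, a point or a joint stands for the part that bears it (a point fixed in the world has none). Each returns a list of dicts, best first, with "p" (0 to 1); they miss things now and then, are a little off and sometimes report something else, mostly with a low value. They report only what shows in the picture. A call takes as long as a camera call. They do not tell look-alikes from the thing itself.
- robot.spot_in(name, camera): "point" ([x, y, z] in m, in world coordinates, good to about 4 mm: the middle of the surface that is visible of it).
- robot.landmark_of(name, camera): "point" ([x, y, z] in m, in world coordinates, good to about 4 mm: a listed point, or the origin of a listed thing).
The state is a dict: "time": time; "joint_positions": joint angles; "qvel": joint speeds; "joint_torque": joint torques, N m; "tool_pos": TCP position; "ee_rot": TCP orientation; "wrist_force": force on the tool from outside, world axes, zero at the start; "wrist_torque": the same for the moment, N m; "width": finger opening in m.
Only numpy, scipy, OpenCV 4.12 (cv2) and the standard library are available. Lean on these libraries where they do the work, as an engineer would, in place of code of your own. Each camera call takes 0.05 s, during which the arm holds its last target.

TASK

Two washed sample tubes, one short and one long, are still in the small wash block: put each fully down into the free hole of the rack row that has tubes of its length, and only then take the three-nozzle dosing head by its handle, lift it out of its stand and carry it over the tops of the bottles to the rack. Hold it upright above the row of short tubes, one nozzle centred over each mouth and about a centimetre above it, so that the hose can be pushed on; finish while holding it there, still and touching nothing else. The head must never touch a tube (a touched nozzle is contaminated), and the bottles, the beaker and the other tubes stay where they are.

Things in the scene. Friction and masses are not known exactly. Their poses are not given: they have to be found in the camera images.
- rack: Silver tube block, fixed, foot plate 110 x 132 mm, top face 55 mm above the bench. Origin: centre of the underside. Two rows of three holes along its y (y = -36, 0, +36 mm): the row at x = -27 mm holds short tubes, the row at x = +27 mm long ones, one hole of each row free. Holes 17.7 mm wide, chamfered, floor 15 mm above the bench.
- short_row_free (a point): Centre of the mouth of the free hole in the short row, at rack x = -27, y = +36 mm, on the top face.
- long_row_free (a point): Centre of the mouth of the free hole in the long row, at rack x = +27, y = -36 mm, on the top face.
- wash_block: Small silver block with two holes (at y = -30 and +30 mm) of the same kind, depth and floor height as the rack's; 56 x 126 mm over its foot plate, 55 mm high, fixed. The two stray tubes stand in it, the long one in either hole. Origin: centre of the underside.
- stray_short: White plastic sample tube standing in the wash block, 16 mm wide (17 mm at the top 4 mm), 80 mm long, flat foot tapered over its lowest 4 mm. Origin: centre of its foot; z along the tube to its open mouth. Standing in a hole, its mouth is 95 mm above the bench. Loose, 20 g.
- stray_long: The same but 100 mm long, flat foot tapered over its lowest 4 mm. Origin: centre of its foot; z along the tube to its open mouth. Standing in a hole, its mouth is 115 mm above the bench. Loose, 20 g.
- short_tube_mid: 80 mm tube in the middle hole of the short row, loose in its hole. Origin: centre of its foot.
- short_tube_end: 80 mm tube in the end hole (y = -36 mm) of the short row, loose in its hole. Origin: centre of its foot.
- long_tube_mid: 100 mm tube in the middle hole of the long row, loose in its hole. Origin: centre of its foot.
- long_tube_end: 100 mm tube in the end hole (y = +36 mm) of the long row, loose in its hole. Origin: centre of its foot.
- short_tube_mid_mouth (a point): Centre of that tube's mouth, 12.8 mm wide inside.
- short_tube_end_mouth (a point): Centre of that tube's mouth.
- stray_short_mouth (a point): Centre of the short stray tube's mouth.
- dosing_head: Loose steel head, 160 g, parked upright in the stand, lifts straight out. Origin: tip of middle nozzle, parked 22 mm above the bench. Nozzles point down at y = -36, 0, 36 mm from a bar 14 x 112 x 14 mm along y, underside 28 mm above the origin; hose barb to y = +76 mm. Flat-sided black handle over the middle, 46 to 92 mm above the origin: 22 mm thick along x (grip so), 38 mm along y.
- nozzle_a (a point): Tip of the nozzle at y = -36 mm of the head (3.6 mm wide).
- nozzle_b (a point): Tip of the middle nozzle.
- nozzle_c (a point): Tip of the nozzle at y = +36 mm, on the side of the hose barb.
- stand: Parking stand of the dosing head, fixed: foot 74 x 124 mm, two posts at y = -50 and +50 mm, 8 mm thick along y and 34 mm wide along x, each with an open notch 18 mm wide whose floor is 50 mm and whose cheeks end 59 mm above the bench. Origin: centre of the underside.
- red_bottle: White reagent bottle with a red cap, 60 mm wide, 120 mm high, standing loose in the way between stand and rack. Origin: centre of the underside.
- yellow_bottle: White reagent bottle with a yellow cap, 50 mm wide, 96 mm high, likewise loose in the way. Origin: centre of the underside.
- beaker: Clear beaker, 59 mm wide, 70 mm high, loose, behind the bottles. Origin: centre of the underside.
There are look-alikes about, which are no part of the job. Of the things shaped like the dosing_head, the steel one is meant.

How it is judged:
By the outcome, as a careful person would: the job done as asked, in the order asked, and still so for the second after the job is handed in, while the arm keeps its last pose, push and grip.
It also fails if it takes over 67 s, if anything falls off the work surface, if the arm or the gripper's body presses on something with over 40 N, if the wrist force passes 120 N, or if a joint passes its speed limit or range.

## Working session

There is one attempt and no reset: what is moved stays moved. The work goes in short steps, Python scripts to look and compute and a shell command to move; the robot and the scene stay as the last step left them, time stands still between calls to the robot, and variables do not carry over. Pictures are saved under pics/ and viewed, and the job is handed in when it is done.

```bash
mkdir -p pics; ls
python3 - <<'E'
from bench import robot
import cv2
o=robot.get_obs(); print({k:(v if not hasattr(v,'tolist') else v.tolist()) for k,v in o.items()})
for c in ["scene","side","wrist"]:
    s=robot.snapshot(c); cv2.imwrite(f"pics/{c}0.png",s["color"])
    print(c,s["fx"],s["cx"],s["cy"],s.get("mount",s.get("world_from_camera")))
    names=["rack","short_row_free","long_row_free","wash_block","stray_short","stray_long","short_tube_mid","dosing_head","nozzle_a","nozzle_b","nozzle_c","stand","red_bottle","yellow_bottle","beaker","short_tube_mid_mouth","stray_short_mouth"]
    for n in names:
        r=robot.landmark_of(n,c)
        print(n,[( [round(float(v),3) for v in d["point"]],round(float(d["p"]),2)) for d in r][:4])
print(robot.get_obs()["time"])
E
```

```text
pics
{'time': 0.0, 'joint_positions': [-1.3601226004915117, 0.0879808169603593, 1.3722563188140322, 3.900659221227458e-06, 1.6835763081444288, -0.10311762892466608], 'qvel': [0.0006702259090716555, -0.002230051957513183, -0.00029957893182745254, -0.00046044448217855496, -0.001214216891766193, 0.0006169987728688064], 'joint_torque': [-0.00036530846955429297, -34.01764512062073, -30.24291157722473, 0.07172917714342475, 0.03312461078166962, -0.000174537199200131], 'tool_pos': [0.16964020879654773, -0.522612785139792, 0.2042890141180374], 'ee_rot': [-1.570563873154764, 0.0022085945994541056, -1.2570042801882773], 'wrist_force': [0.19109330840451985, 0.7426598841271562, -0.11618173875943746], 'wrist_torque': [0.03700944364245446, 0.05997316620816673, -0.003580918359365959], 'width': 0.09427425453237126}
scene 450.63500420410793 280.29374389288336 208.92495678372188 [[-0.83463468 -0.31016712  0.45517173  0.10821081]
 [-0.55042623  0.43907774 -0.71009978  0.79456969]
 [ 0.02039383 -0.84321236 -0.53719363  0.6626239 ]
 [ 0.          0.          0.          1.        ]]
rack [([0.519, -0.302,
[... 2403 characters left out ...]
h [([0.494, -0.265, 0.059], 0.54), ([0.488, -0.304, 0.091], 0.5)]
stray_short_mouth [([0.45, -0.09, 0.097], 0.54)]
wrist 319.89965462625526 277.96735136461024 208.58397145765835 [[ 9.99999705e-01  4.07363653e-05  7.67275371e-04 -1.26202870e-04]
 [-7.29276248e-04 -2.64095110e-01  9.64496367e-01 -1.79348846e-01]
 [ 2.41923750e-04 -9.64496641e-01 -2.64095002e-01  7.76485551e-02]
 [ 0.00000000e+00  0.00000000e+00  0.00000000e+00  1.00000000e+00]]
rack []
short_row_free []
long_row_free []
wash_block []
stray_short []
stray_long []
short_tube_mid []
dosing_head []
nozzle_a []
nozzle_b []
nozzle_c []
stand []
red_bottle []
yellow_bottle []
beaker []
short_tube_mid_mouth []
stray_short_mouth []
2.7
```

View pics.

View pics/scene0.png

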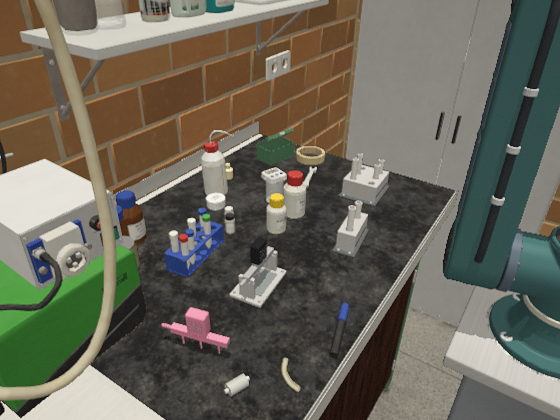

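View pics/side0.png

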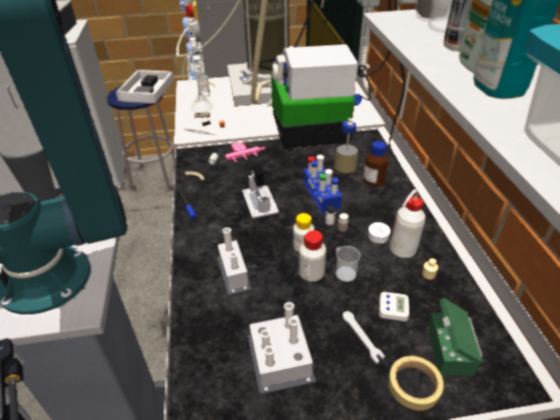

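Run:
```python
import cv2,numpy as np
a=cv2.imread("pics/scene0.png");b=cv2.imread("pics/side0.png")
c1=cv2.resize(a[140:310,220:400],None,fx=3,fy=3,interpolation=cv2.INTER_CUBIC)[:,:400*2]
c2=cv2.resize(b[160:400,200:360],None,fx=2.5,fy=2.5,interpolation=cv2.INTER_CUBIC)
cv2.imwrite("pics/z1.png",c1);cv2.imwrite("pics/z2.png",c2)
```

```text
(no output)
```

View pics/z1.png

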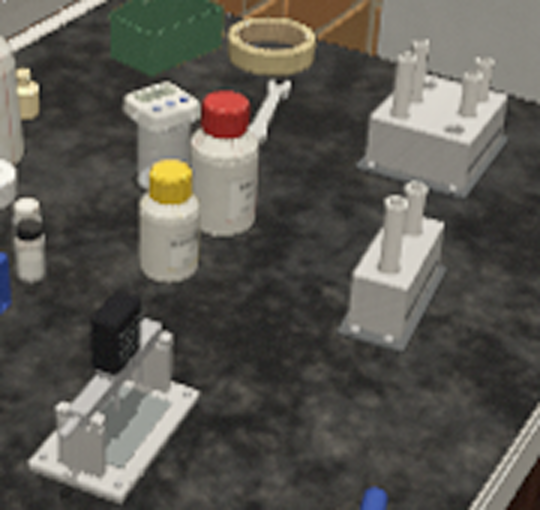

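View pics/z2.png

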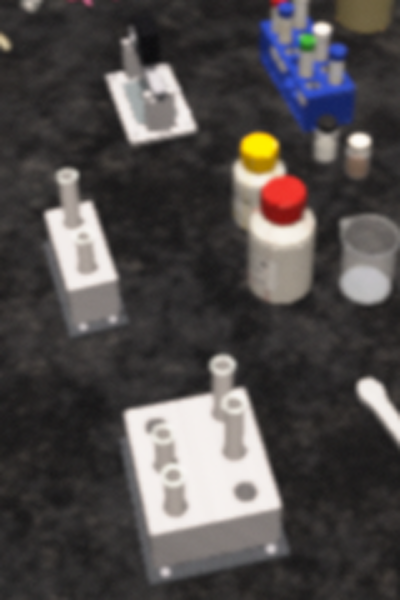

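```bash
cat > h.py <<'E'
from bench import robot
import numpy as np, cv2
from scipy.spatial.transform import Rotation as Ro
def pose():
    o=robot.get_obs(); return np.array(o["tool_pos"]),Ro.from_euler('xyz',o["ee_rot"]),o
def need(x,y,z,yaw):
    p,R,o=pose()
    d=R.inv().apply(np.array([x,y,z])-p)*1e3
    T=Ro.from_euler('xyz',[-90,0,yaw],degrees=True)
    rv=np.degrees((R.inv()*T).as_rotvec())
    e=np.degrees(o["ee_rot"])
    print("t%.2f"%o["time"],"pos",p.round(4),"rpy",e.round(2),"w%.4f"%o["width"],"F",np.round(o["wrist_force"],1))
    print("NEED mm",d.round(1),"deg",rv.round(2))
def snap(cam,fn):
    p,R,o=pose()
    s=robot.snapshot(cam); cv2.imwrite("pics/"+fn,s["color"])
    if cam=="wrist":
        W=np.eye(4);W[:3,:3]=R.as_matrix();W[:3,3]=p
        W=W@np.array(s["mount"])
    else: W=np.array(s["world_from_camera"])
    np.savez("pics/"+fn+".npz",W=W,k=[s["fx"],s["fy"],s["cx"],s["cy"]])
    return s
def ray(fn,u,v,z):
    a=np.load("pics/"+fn+".npz");W=a["W"];fx,fy,cx,cy=a["k"]
    d=W[:3,:3]@np.array([(u-cx)/fx,(v-cy)/fy,1]);c=W[:3,3]
    return (c+d*(z-c[2])/d[2]).round(4)
def proj(fn,P):
    a=np.load("pics/"+fn+".npz");W=a["W"];fx,fy,cx,cy=a["k"]
    q=W[:3,:3].T@(np.array(P)-W[:3,3]); return np.array([fx*q[0]/q[2]+cx,fy*q[1]/q[2]+cy]).round(1)
def marks(names,cam):
    for n in names:
        print(n,[([round(float(v),4) for v in d["point"]],round(float(d["p"]),2)) for d in robot.landmark_of(n,cam)][:4])
E
python3 -c "
from h import *
need(0.47,-0.18,0.27,2)"
```

```text
t2.70 pos [ 0.1698 -0.5232  0.2055] rpy [-9.000e+01 -1.000e-02 -7.202e+01] w0.0942 F [ 0.5 -0.6  0.5]
NEED mm [-233.7  -64.5  391.5] deg [  0.   -74.02   0.  ]
```

```bash
python3 -m creep '[[-20,-40,40,0,-10,0,0],[-50,-64,90,0,-20,0,0],[-85,-64,145,0,-30,0,0],[-115,-64,195,0,-40,0,0],[-145,-64,245,0,-50,0,0]]'; python3 -c "
from h import *
need(0.47,-0.18,0.27,2)"
```

```text
time: 3.32
tool_pos: [0.3591, -0.308, 0.2698]
ee_rot: [-1.571, -0.001, -0.379]
wrist_force: [0.3, -1.1, -0.2]
width: 0.0939
t3.33 pos [ 0.3591 -0.308   0.2698] rpy [-9.003e+01 -7.000e-02 -2.169e+01] w0.0939 F [ 0.3 -1.1 -0.2]
NEED mm [ 55.7  -0.2 159.9] deg [  0.04 -23.69   0.06]
```

```bash
python3 -m creep '[[18,0,53,0,-8,0,0],[36,0,106,0,-16,0,0],[56,0,160,0,-23.7,0,0],[56,0,160,0,-23.7,0,0]]'; python3 -c "
from h import *
need(0.47,-0.18,0.27,2)
snap('wrist','w1.png')
marks(['short_row_free','long_row_free','short_tube_mid_mouth','stray_short_mouth','stray_long','wash_block','rack'],'wrist')
"
```

```text
time: 3.82
tool_pos: [0.4716, -0.1793, 0.2691]
ee_rot: [-1.57, 0.0, 0.036]
wrist_force: [-0.2, -0.8, -0.3]
width: 0.0941
t3.83 pos [ 0.4716 -0.1793  0.2691] rpy [-8.995e+01  1.000e-02  2.050e+00] w0.0941 F [-0.2 -0.8 -0.3]
NEED mm [-1.7 -0.9 -0.6] deg [-0.05  0.05 -0.01]
short_row_free [([0.4911, -0.2668, 0.0524], 0.59)]
long_row_free [([0.7057, -0.1033, -0.0025], 0.72), ([0.5495, -0.3347, 0.0525], 0.67)]
short_tube_mid_mouth [([0.4903, -0.3038, 0.095], 0.88)]
stray_short_mouth [([0.4513, -0.0885, 0.0954], 0.66)]
stray_long [([0.4394, -0.0324, 0.015], 0.79)]
wash_block [([0.45, -0.061, 0.0006], 0.72)]
rack [([0.5242, -0.3023, 0.0001], 0.69), ([0.6272, 0.0046, -0.0007], 0.56)]
```

View pics/w1.png

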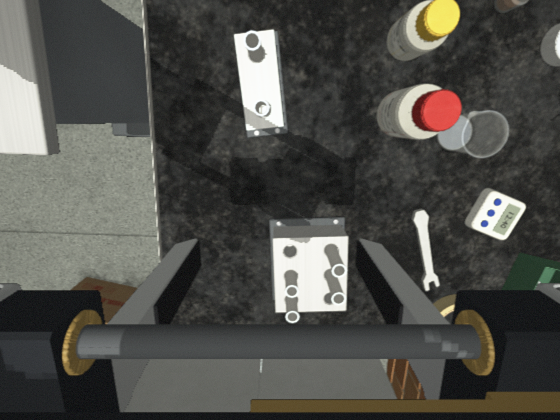

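Run:
```python
import cv2
a=cv2.imread("pics/w1.png")
cv2.imwrite("pics/z3.png",cv2.resize(a[20:145,220:300],None,fx=4.6,fy=4.6,interpolation=cv2.INTER_CUBIC))
cv2.imwrite("pics/z4.png",cv2.resize(a[210:330,255:360],None,fx=5,fy=5,interpolation=cv2.INTER_CUBIC))
```

```text
(no output)
```

View pics/z3.png

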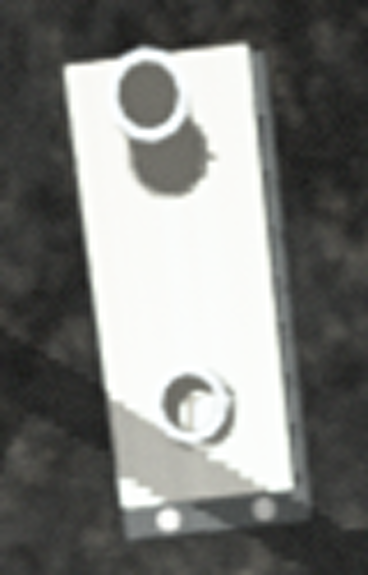

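View pics/z4.png

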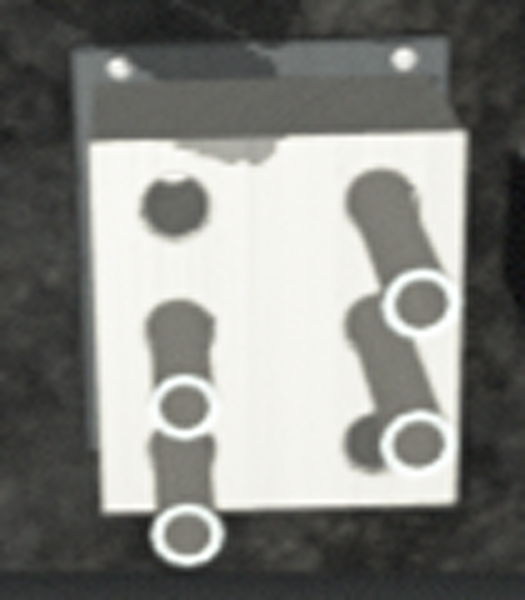

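Run:
```python
from h import *
f=lambda n,u,v,z,s,ox,oy: print(n,ray("w1.png",u/s+ox-0.0,v/s+oy,z))
w=lambda n,u,v,z:f(n,u,v,z,4.6,220,20)
r=lambda n,u,v,z:f(n,u,v,z,5,255,210)
w("longmouth",149,96,.115);w("shortmouth",196,408,.095)
for i,c in enumerate([(65,65),(248,43),(293,490),(120,508)]): w("wc%d"%i,*c,.055)
r("smid",184,406,.095);r("send",187,535,.095);r("free",175,207,.055);r("lend",421,301,.115);r("lmid",418,440,.115)
for i,c in enumerate([(90,142),(467,131),(457,500),(104,512)]): r("rc%d"%i,*c,.055)
```

```text
longmouth [ 0.443  -0.0302  0.115 ]
shortmouth [ 0.4531 -0.0904  0.095 ]
wc0 [ 0.4179 -0.0112  0.055 ]
wc1 [ 0.4618 -0.0048  0.055 ]
wc2 [ 0.4769 -0.1084  0.055 ]
wc3 [ 0.4321 -0.1146  0.055 ]
smid [ 0.4941 -0.304   0.095 ]
send [ 0.4966 -0.3403  0.095 ]
free [ 0.4917 -0.2682  0.055 ]
lend [ 0.5455 -0.264   0.115 ]
lmid [ 0.5479 -0.2995  0.115 ]
rc0 [ 0.4687 -0.2507  0.055 ]
rc1 [ 0.567  -0.2441  0.055 ]
rc2 [ 0.5746 -0.3535  0.055 ]
rc3 [ 0.4761 -0.3608  0.055 ]
```

```bash
python3 -c "
from h import *
need(0.452,-0.090,0.15,8.3)"
```

```text
t4.22 pos [ 0.4693 -0.1834  0.2697] rpy [-9.002e+01 -1.000e-02  1.540e+00] w0.0939 F [ 0.6  0.9 -0.2]
NEED mm [-14.9 119.6  93.9] deg [ 0.02 -6.76  0.01]
```

```bash
python3 -m creep '[[-7,40,47,0,-3.4,0,0],[-15,85,94,0,-6.8,0,0],[-15,120,94,0,-6.8,0,0],[-15,120,94,0,-6.8,0,0],[-15,120,94,0,-6.8,0,0]]'; python3 -c "
from h import *
need(0.452,-0.090,0.15,8.3)
snap('wrist','w2.png')
need(0.452,-0.090,0.15,8.3)
"
```

```text
time: 4.85
tool_pos: [0.453, -0.0898, 0.1512]
ee_rot: [-1.572, -0.002, 0.147]
wrist_force: [0.0, -0.9, 0.6]
width: 0.0942
t4.85 pos [ 0.453  -0.0898  0.1512] rpy [-90.08  -0.13   8.4 ] w0.0942 F [ 0.  -0.9  0.6]
NEED mm [-1.1  1.2 -0. ] deg [0.08 0.1  0.13]
t4.90 pos [ 0.4535 -0.0899  0.1518] rpy [-90.11  -0.2    8.4 ] w0.0943 F [-1.  -0.5  0.1]
NEED mm [-1.5  1.8  0.2] deg [0.11 0.1  0.2 ]
```

View pics/w2.png

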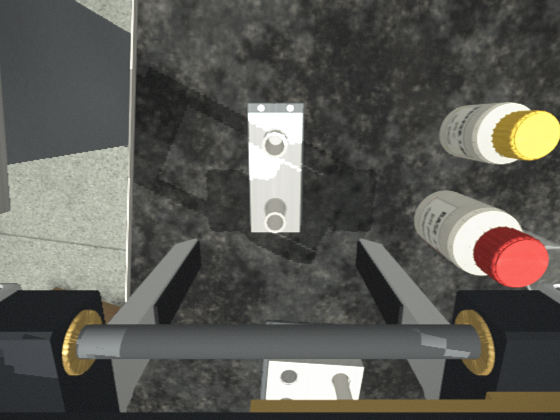

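Run:
```python
from h import *
a=cv2.imread("pics/w2.png")
cv2.imwrite("pics/z5.png",cv2.resize(a[95:245,225:325],None,fx=4,fy=4,interpolation=cv2.INTER_CUBIC))
print(proj("w2.png",[.453,-.0898,.1512]),proj("w2.png",[.452,-.09,.095]),proj("w2.png",[.443,-.0302,.115]))
```

```text
[276.6 253. ] [275.4 224. ] [274.8 146.8]
```

View pics/z5.png

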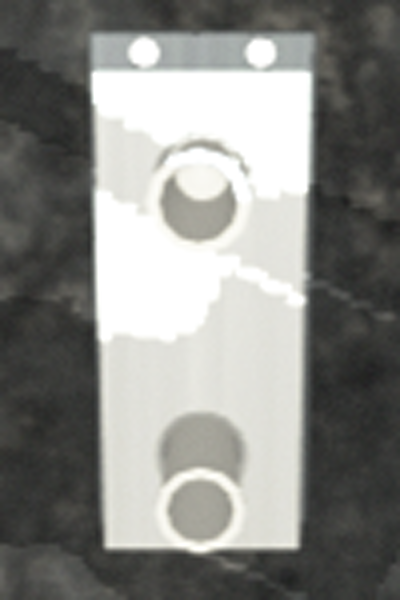

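```bash
python3 - <<'E'
from h import *
print(ray("w2.png",275.3,222.5,.095),ray("w2.png",275,144.3,.115))
E
python3 -m creep '[[-1,40,1,0,0,0,0],[-1,75,1,0,0,0,0],[-1,89,1,0,0,0,0],[-1,89,1,0,0,0,255],[-1,89,1,0,0,0,255]]'
python3 -m creep '[[0,0,0,0,0,0,255],[0,0,0,0,0,0,255],[0,0,0,0,0,0,255],[0,0,0,0,0,0,255]]'
```

```text
[ 0.4518 -0.0888  0.095 ] [ 0.4429 -0.0286  0.115 ]
time: 5.52
tool_pos: [0.4526, -0.0886, 0.0625]
ee_rot: [-1.573, -0.003, 0.148]
wrist_force: [-0.1, 0.2, -0.2]
width: 0.0775
time: 6.02
tool_pos: [0.4511, -0.0879, 0.0605]
ee_rot: [-1.571, -0.0, 0.148]
wrist_force: [0.6, -0.7, -0.5]
width: 0.0374
```

```bash
python3 -m creep '[[0,0,0,0,0,0,255],[0,0,0,0,0,0,255],[0,0,0,0,0,0,255],[0,0,0,0,0,0,255]]'
```

```text
time: 6.52
tool_pos: [0.451, -0.0879, 0.0604]
ee_rot: [-1.571, 0.0, 0.148]
wrist_force: [-0.1, 0.8, -0.4]
width: 0.0157
```

```bash
python3 -m creep '[[0,-20,0,0,0,0,255],[0,-45,0,0,0,0,255],[0,-80,0,0,0,0,255],[0,-80,0,0,0,0,255]]';python3 -c "
from h import *
need(0.492,-0.268,0.14,3.85)"
```

```text
time: 7.02
tool_pos: [0.4531, -0.0886, 0.1435]
ee_rot: [-1.574, -0.006, 0.148]
wrist_force: [0.1, 0.6, 0.2]
width: 0.0157
t7.03 pos [ 0.4531 -0.0886  0.1435] rpy [-90.18  -0.35   8.48] w0.0157 F [0.1 0.6 0.2]
NEED mm [  12.     4.2 -183.2] deg [0.16 4.63 0.36]
```

```bash
python3 -m creep '[[3,0,-45,0,1,0,255],[6,0,-90,0,2.3,0,255],[9,0,-140,0,3.5,0,255],[12,0,-182,0,4.6,0,255],[12,0,-182,0,4.6,0,255]]'; python3 -m creep '[[0,0,0,0,0,0,255],[0,0,0,0,0,0,255]]';python3 -c "
from h import *
need(0.492,-0.268,0.14,3.85)
snap('wrist','w3.png')
snap('scene','s3.png');snap('side','d3.png')
need(0.492,-0.268,0.14,3.85)
a=cv2.imread('pics/w3.png');cv2.imwrite('pics/z6.png',np.vstack([cv2.resize(a[200:345,160:400],None,fx=3.3,fy=3.3)]))
s=cv2.imread('pics/s3.png');d=cv2.imread('pics/d3.png')
cv2.imwrite('pics/z7.png',np.hstack([cv2.resize(s[100:260,310:430],None,fx=3.3,fy=3.3),cv2.resize(d[230:390,210:330],None,fx=3.3,fy=3.3)]))
"
```

```text
time: 7.65
tool_pos: [0.489, -0.2682, 0.1379]
ee_rot: [-1.569, 0.003, 0.064]
wrist_force: [-0.1, 0.3, -0.1]
width: 0.0153
time: 7.9
tool_pos: [0.4895, -0.2648, 0.14]
ee_rot: [-1.57, 0.001, 0.069]
wrist_force: [-0.6, 0.2, 0.4]
width: 0.0153
t7.90 pos [ 0.4895 -0.2648  0.14  ] rpy [-8.996e+01  3.000e-02  3.960e+00] w0.0153 F [-0.6  0.2  0.4]
NEED mm [ 2.2  0.  -3.3] deg [-0.04  0.11 -0.03]
t8.05 pos [ 0.4898 -0.2652  0.1407] rpy [-9.001e+01 -1.000e-02  3.960e+00] w0.0151 F [-0.7  0.2 -0.3]
NEED mm [ 2.   0.7 -2.9] deg [0.01 0.11 0.01]
```

View pics/z6.png

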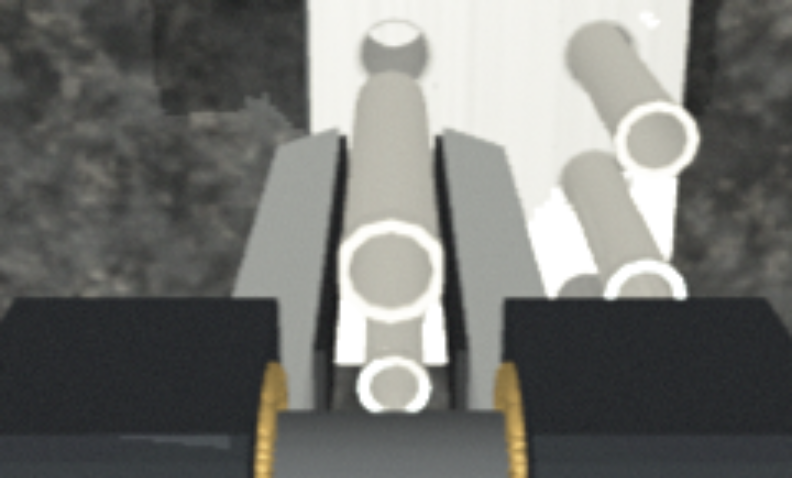

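View pics/z7.png

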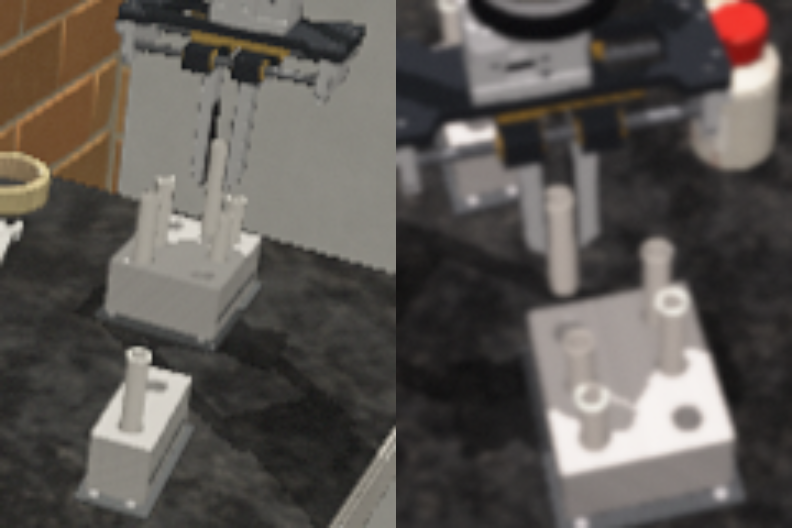

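Run:
```python
from h import *
q=lambda u,v,z:ray("w3.png",u/3.3+160,v/3.3+200,z)
print("mouth",q(391,271,.1745),"hole",q(395,50,.055),"smid",q(394,386,.095),"lend",q(657,142,.115))
f=np.array([.4898,-.2652,.0955])
# foot far edge if vertical tube
for dy in (0,-.001,-.002): print(proj("w3.png",[.4898,-.265+dy+.006,.0955]))
print("footedge px",391/3.3+160,72/3.3+200)
```

```text
mouth [ 0.4906 -0.2656  0.1745] hole [ 0.4919 -0.2659  0.055 ] smid [ 0.4966 -0.3391  0.095 ] lend [ 0.5458 -0.2643  0.115 ]
[277.8 221.6]
[277.7 222.9]
[277.6 224.2]
footedge px 278.4848484848485 221.8181818181818
```

```bash
python3 -m creep '[[2,0,-1.7,0,0,0,255],[2,15,-1.7,0,0,0,255],[2,32,-1.7,0,0,0,255],[2,32,-1.7,0,0,0,255]]'; python3 -m creep '[[0,4,0,0,0,0,255],[0,8,0,0,0,0,255],[0,12,0,0,0,0,255],[0,12,0,0,0,0,255]]'
```

```text
time: 8.55
tool_pos: [0.4903, -0.2667, 0.1053]
ee_rot: [-1.567, 0.005, 0.068]
wrist_force: [0.1, -0.2, -0.3]
width: 0.0156
time: 9.05
tool_pos: [0.4916, -0.2676, 0.0963]
ee_rot: [-1.57, 0.001, 0.068]
wrist_force: [0.3, -0.0, -0.6]
width: 0.015
```

```bash
python3 -m creep '[[0,4,0,0,0,0,255],[0,8,0,0,0,0,255],[0,12,0,0,0,0,255],[0,16,0,0,0,0,255]]'; python3 -m creep '[[0,0,0,0,0,0,255],[0,0,0,0,0,0,255]]'
```

```text
time: 9.55
tool_pos: [0.4915, -0.2675, 0.0801]
ee_rot: [-1.57, 0.001, 0.068]
wrist_force: [-3.6, 1.9, 1.9]
width: 0.0153
time: 9.8
tool_pos: [0.4915, -0.2675, 0.0797]
ee_rot: [-1.57, 0.001, 0.068]
wrist_force: [-2.0, 1.7, -1.6]
width: 0.0154
```

```bash
python3 -m creep '[[-0.6,3,0.4,0,0,0,255],[-0.6,8,0.4,0,0,0,255],[-0.6,13,0.4,0,0,0,255],[-0.6,16,0.4,0,0,0,255],[-0.6,18,0.4,0,0,0,255]]'; python3 -m creep '[[0,0,0,0,0,0,255],[0,0,0,0,0,0,255]]'
```

```text
time: 10.42
tool_pos: [0.4914, -0.2674, 0.0622]
ee_rot: [-1.571, -0.0, 0.068]
wrist_force: [-2.5, 1.8, 1.6]
width: 0.0156
time: 10.68
tool_pos: [0.4913, -0.2674, 0.0621]
ee_rot: [-1.571, -0.0, 0.068]
wrist_force: [-1.0, 1.0, -1.5]
width: 0.0155
```

```bash
python3 -m creep '[[0,1,0,0,0,0,255],[0,1.5,0,0,0,0,255],[0,1.5,0,0,0,0,140],[0,1.5,0,0,0,0,140],[0,1.5,0,0,0,0,140]]'; python3 -m creep '[[0,0,0,0,0,0,140],[0,0,0,0,0,0,140],[0,0,0,0,0,0,140],[0,0,0,0,0,0,140]]'
```

```text
time: 11.3
tool_pos: [0.4916, -0.2677, 0.0612]
ee_rot: [-1.572, -0.001, 0.068]
wrist_force: [0.2, -1.2, 0.8]
width: 0.041
time: 11.8
tool_pos: [0.4913, -0.2674, 0.061]
ee_rot: [-1.571, -0.0, 0.068]
wrist_force: [0.6, -0.3, -0.3]
width: 0.0419
```

Released; rise and move to a pose for viewing and then the long tube.

```bash
python3 -m creep '[[0,-40,0,0,0,0,140],[0,-90,0,0,0,0,140],[0,-110,40,0,-2,0,80],[0,-110,90,0,-4,0,0],[0,-110,130,0,-4.4,0,0]]'; python3 -c "
from h import *
need(0.443,-0.0295,0.17,8.3)
snap('wrist','w4.png')
"
```

```text
time: 12.42
tool_pos: [0.4824, -0.1363, 0.1716]
ee_rot: [-1.571, -0.001, 0.145]
wrist_force: [-0.2, -0.3, 0.2]
width: 0.0689
t12.43 pos [ 0.4824 -0.1363  0.1716] rpy [-9.003e+01 -8.000e-02  8.300e+00] w0.0689 F [-0.2 -0.3  0.2]
NEED mm [-23.6   1.6 111.4] deg [0.03 0.   0.08]
```

View pics/w4.png

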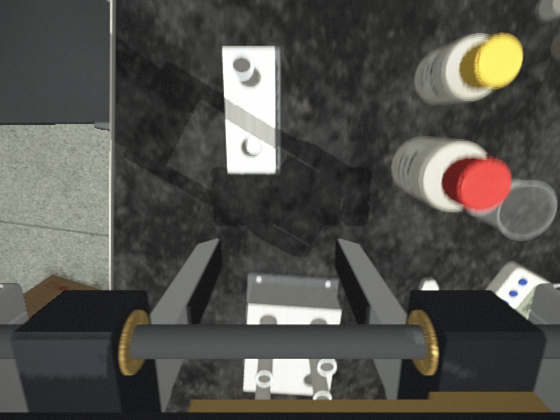

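```bash
python3 -m creep '[[-8,0,40,0,0,0,0],[-16,2,80,0,0,0,0],[-24,10,111,0,0,0,0],[-24,10,111,0,0,0,0],[-24,10,111,0,0,0,0]]'; python3 -c "
from h import *
need(0.443,-0.0295,0.08,8.3)
snap('wrist','w5.png')
a=cv2.imread('pics/w5.png');cv2.imwrite('pics/z8.png',cv2.resize(a[130:280,200:350],None,fx=3.8,fy=3.8))
print(proj('w5.png',[.443,-.0295,.115]))
"
```

```text
time: 13.1
tool_pos: [0.4432, -0.032, 0.1613]
ee_rot: [-1.572, -0.001, 0.144]
wrist_force: [0.8, 0.0, -0.1]
width: 0.0941
t13.10 pos [ 0.4432 -0.032   0.1613] rpy [-9.006e+01 -4.000e-02  8.270e+00] w0.0941 F [ 0.8  0.  -0.1]
NEED mm [ 0.1 81.3  2.6] deg [ 0.06 -0.03  0.04]
[277.1 225. ]
```

View pics/z8.png

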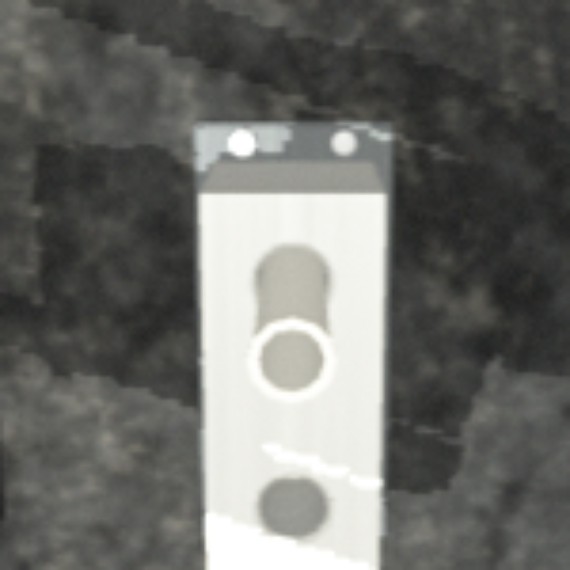

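```bash
python3 -m creep '[[0,40,1,0,0,0,0],[0,70,2.5,0,0,0,0],[0,81,2.5,0,0,0,128],[0,81,2.5,0,0,0,255],[0,81,2.5,0,0,0,255]]'; python3 -m creep '[[0,0,0,0,0,0,255],[0,0,0,0,0,0,255],[0,0,0,0,0,0,255],[0,0,0,0,0,0,255],[0,0,0,0,0,0,255]]';python3 -m creep '[[0,0,0,0,0,0,255],[0,0,0,0,0,0,255]]'
```

```text
time: 13.78
tool_pos: [0.4436, -0.0294, 0.0815]
ee_rot: [-1.572, -0.003, 0.144]
wrist_force: [0.3, 0.5, 0.4]
width: 0.0677
time: 14.4
tool_pos: [0.4424, -0.0288, 0.08]
ee_rot: [-1.571, -0.0, 0.145]
wrist_force: [-1.1, 0.2, -0.8]
width: 0.0173
time: 14.65
tool_pos: [0.4423, -0.0288, 0.0799]
ee_rot: [-1.571, 0.0, 0.145]
wrist_force: [0.1, -0.3, -0.2]
width: 0.0155
```

```bash
python3 -m creep '[[0,-25,0,0,0,0,255],[0,-60,0,0,0,0,255],[0,-100,0,0,0,0,255],[0,-130,0,0,0,0,255],[0,-130,0,0,0,0,255]]';python3 -c "
from h import *
need(0.5505,-0.337,0.205,3.85)"
```

```text
time: 15.28
tool_pos: [0.4439, -0.0291, 0.2126]
ee_rot: [-1.573, -0.006, 0.145]
wrist_force: [-0.0, 0.3, -0.6]
width: 0.0155
t15.28 pos [ 0.4439 -0.0291  0.2126] rpy [-90.12  -0.32   8.28] w0.0155 F [-0.   0.3 -0.6]
NEED mm [  61.1    8.6 -320. ] deg [0.1  4.43 0.32]
```

```bash
python3 -m creep '[[11,0,-50,0,0.8,0,255],[22,0,-110,0,1.6,0,255],[33,0,-170,0,2.5,0,255],[44,0,-230,0,3.4,0,255],[54,0,-285,0,4.4,0,255]]';python3 -m creep '[[3.5,2,-17,0,0,0,255],[7,5,-35,0,0,0,255],[7,5,-35,0,0,0,255],[7,5,-35,0,0,0,255],[7,5,-35,0,0,0,255]]';python3 -c "
from h import *
need(0.5505,-0.337,0.205,3.85)
snap('wrist','w6.png')
a=cv2.imread('pics/w6.png');cv2.imwrite('pics/z9.png',cv2.resize(a[200:345,160:400],None,fx=3.3,fy=3.3))
snap('side','d6.png')
a=cv2.imread('pics/d6.png');cv2.imwrite('pics/z10.png',cv2.resize(a[200:390,210:370],None,fx=3,fy=3))
"
```

```text
time: 15.9
tool_pos: [0.5365, -0.3047, 0.207]
ee_rot: [-1.568, 0.003, 0.067]
wrist_force: [0.5, 0.3, 0.0]
width: 0.0152
time: 16.52
tool_pos: [0.5464, -0.3364, 0.2058]
ee_rot: [-1.571, -0.001, 0.069]
wrist_force: [0.5, 0.4, 0.4]
width: 0.0155
t16.52 pos [ 0.5464 -0.3364  0.2058] rpy [-9.003e+01 -5.000e-02  3.960e+00] w0.0155 F [0.5 0.4 0.4]
NEED mm [ 4.1  0.8 -0.9] deg [0.03 0.11 0.05]
```

View pics/z9.png

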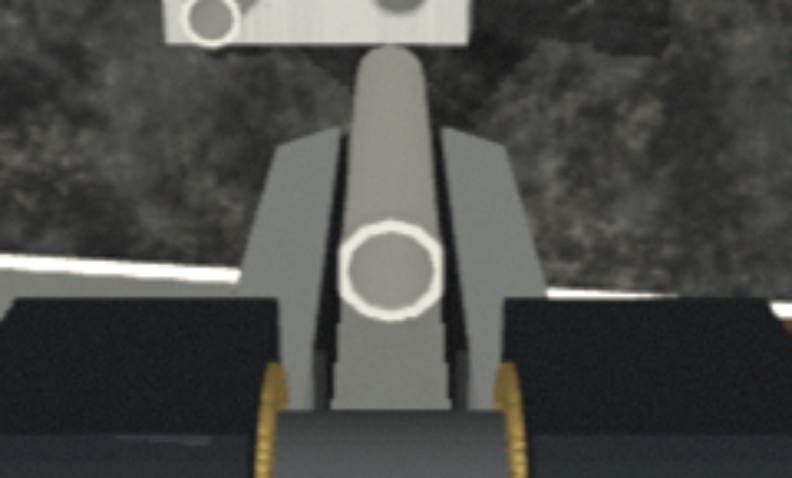

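View pics/z10.png

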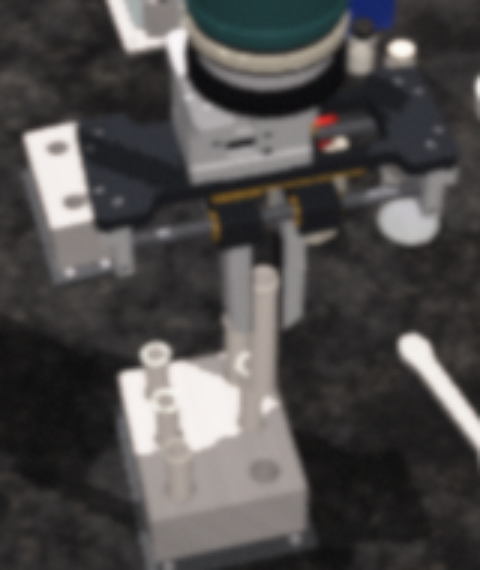

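Run:
```python
from h import *
a=cv2.imread('pics/w6.png');cv2.imwrite('pics/z11.png',cv2.resize(a[110:230,190:330],None,fx=5,fy=5,interpolation=cv2.INTER_CUBIC))
```

```text
(no output)
```

View pics/z11.png

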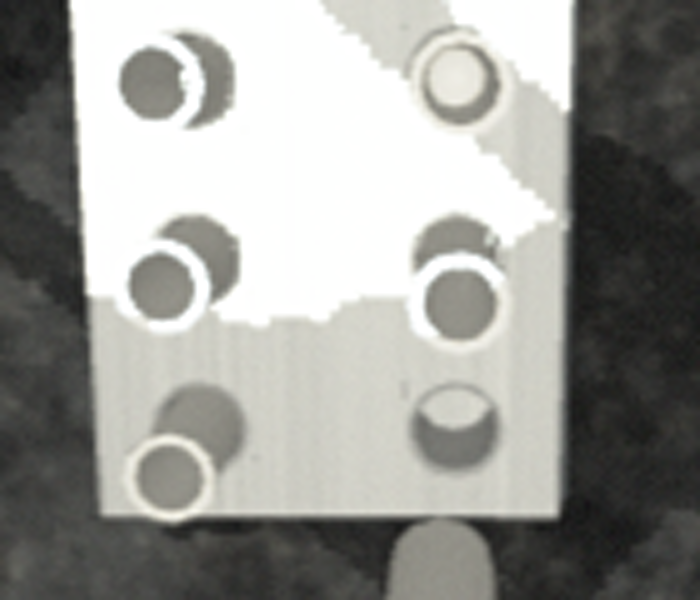

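Run:
```python
from h import *
q=lambda n,u,v,z:print(n,ray("w6.png",u/5+190,v/5+110,z))
q("hole",456,428,.055)
for n,u,v in [("send",171,478),("smid",163,285),("stray",157,84)]: q(n,u,v,.095)
q("lmid",460,301,.115);q("lend",457,79,.115)
q("c",100,518,.055);q("c",560,518,.055)
print(ray("w6.png",391/3.3+160,271/3.3+200,.2205))
```

```text
hole [ 0.5508 -0.3355  0.055 ]
send [ 0.497  -0.3395  0.095 ]
smid [ 0.4947 -0.3033  0.095 ]
stray [ 0.4928 -0.268   0.095 ]
lmid [ 0.5482 -0.2995  0.115 ]
lend [ 0.545  -0.2632  0.115 ]
c [ 0.4759 -0.3605  0.055 ]
c [ 0.5745 -0.3537  0.055 ]
[ 0.5482 -0.3477  0.2205]
```

```bash
python3 -m creep '[[4.3,0,0.1,0,0,0,255],[4.3,20,0.1,0,0,0,255],[4.3,50,0.1,0,0,0,255],[4.3,76,0.1,0,0,0,255],[4.3,76,0.1,0,0,0,255]]';python3 -m creep '[[0,0,0,0,0,0,255],[0,0,0,0,0,0,255]]';python3 -c "
from h import *
need(0.5507,-0.336,0.116,3.9)"
```

```text
time: 17.25
tool_pos: [0.5493, -0.3359, 0.126]
ee_rot: [-1.567, 0.004, 0.068]
wrist_force: [0.2, -0.3, 0.4]
width: 0.0155
time: 17.5
tool_pos: [0.5514, -0.3377, 0.1311]
ee_rot: [-1.573, -0.003, 0.068]
wrist_force: [-0.3, -0.2, 0.4]
width: 0.0152
t17.50 pos [ 0.5514 -0.3377  0.1311] rpy [-90.14  -0.15   3.88] w0.0152 F [-0.3 -0.2  0.4]
NEED mm [-0.6 15.1  1.8] deg [ 0.14 -0.02  0.15]
```

```bash
python3 -m creep '[[-0.6,4,1.6,0,0,0,255],[-0.6,8,1.6,0,0,0,255],[-0.6,12,1.6,0,0,0,255],[-0.6,16,1.6,0,0,0,255],[-0.6,16,1.6,0,0,0,255]]';python3 -m creep '[[0,4,0,0,0,0,255],[0,8,0,0,0,0,255],[0,8,0,0,0,0,255]]'
```

```text
time: 18.12
tool_pos: [0.5494, -0.3353, 0.1122]
ee_rot: [-1.57, 0.001, 0.068]
wrist_force: [-0.4, -0.0, -0.8]
width: 0.0154
time: 18.5
tool_pos: [0.5495, -0.3354, 0.1043]
ee_rot: [-1.57, 0.001, 0.068]
wrist_force: [0.4, 0.2, -0.1]
width: 0.0152
```

```bash
python3 -m creep '[[0,5,0,0,0,0,255],[0,10,0,0,0,0,255],[0,15,0,0,0,0,255],[0,20,0,0,0,0,255],[0,22,0,0,0,0,255]]';python3 -m creep '[[0,0,0,0,0,0,255],[0,0,0,0,0,0,255]]'
```

```text
time: 19.12
tool_pos: [0.5495, -0.3354, 0.0823]
ee_rot: [-1.57, 0.001, 0.068]
wrist_force: [-0.1, 0.5, 0.8]
width: 0.0155
time: 19.38
tool_pos: [0.5499, -0.3356, 0.0833]
ee_rot: [-1.571, -0.0, 0.068]
wrist_force: [0.3, -0.1, 0.5]
width: 0.0155
```

```bash
python3 -m creep '[[0,1,0,0,0,0,255],[0,2.5,0,0,0,0,255],[0,3,0,0,0,0,255],[0,3,0,0,0,0,255]]';python3 -m creep '[[0,0,0,0,0,0,140],[0,0,0,0,0,0,140],[0,0,0,0,0,0,140],[0,0,0,0,0,0,140],[0,0,0,0,0,0,140]]'
```

```text
time: 19.88
tool_pos: [0.5498, -0.3355, 0.08]
ee_rot: [-1.571, -0.0, 0.068]
wrist_force: [0.5, 0.1, 0.4]
width: 0.0155
time: 20.5
tool_pos: [0.5498, -0.3356, 0.08]
ee_rot: [-1.571, -0.0, 0.068]
wrist_force: [0.1, 0.4, -0.2]
width: 0.0423
```

```bash
python3 -m creep '[[0,-40,0,0,0,0,140],[0,-90,0,0,0,0,140],[0,-130,20,0,0,0,100],[0,-150,70,0,0,0,0],[0,-160,105,0,0,0,0]]';python3 -c "
from h import *
snap('wrist','w7.png')
a=cv2.imread('pics/w7.png');cv2.imwrite('pics/z12.png',cv2.resize(a[150:330,180:400],None,fx=3.5,fy=3.2))
need(0.538,0.15,0.25,7)
"
```

```text
time: 21.12
tool_pos: [0.5431, -0.2296, 0.2424]
ee_rot: [-1.572, -0.003, 0.068]
wrist_force: [-0.3, -0.8, -0.3]
width: 0.0691
t21.18 pos [ 0.5434 -0.2256  0.244 ] rpy [-89.96  -0.29   4.13] w0.0729 F [0.3 0.3 1.8]
NEED mm [ 21.6  -5.7 375. ] deg [-0.03 -2.87  0.29]
```

View pics/z12.png

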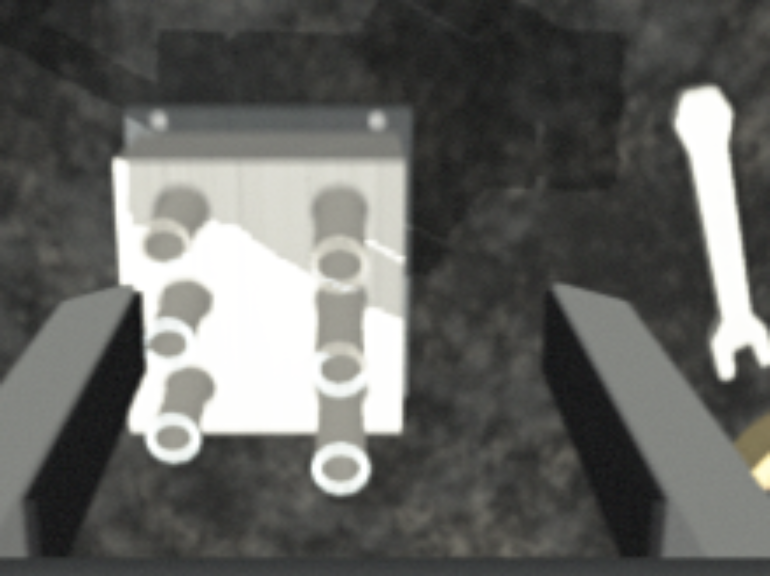

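All six tubes stand in their holes in line, so both strays are seated. On to the head.

```bash
python3 -m creep '[[4,0,60,0,0,0,0],[8,-3,120,0,-1,0,0],[12,-5,180,0,-2,0,0],[16,-5,240,0,-3,0,0],[20,-5,300,0,-3,0,0]]';python3 -m creep '[[1.5,0,45,0,0,0,0],[1.5,0,75,0,0,0,0],[1.5,0,75,0,0,0,0],[1.5,0,75,0,0,0,0]]';python3 -c "
from h import *
need(0.538,0.15,0.25,7)
snap('wrist','w8.png')
marks(['dosing_head','nozzle_b','stand'],'wrist')
"
```

```text
time: 21.8
tool_pos: [0.5421, 0.0716, 0.2451]
ee_rot: [-1.571, -0.001, 0.12]
wrist_force: [-0.0, -0.4, -0.4]
width: 0.0942
time: 22.3
tool_pos: [0.535, 0.1438, 0.2449]
ee_rot: [-1.572, 0.0, 0.12]
wrist_force: [-0.7, -0.4, -0.5]
width: 0.0941
t22.30 pos [0.535  0.1438 0.2449] rpy [-90.05   0.     6.86] w0.0941 F [-0.7 -0.4 -0.5]
NEED mm [ 3.7 -5.1  5.8] deg [ 0.05 -0.14 -0.  ]
dosing_head [([0.5357, 0.197, 0.0195], 0.66)]
nozzle_b []
stand []
```

View pics/w8.png

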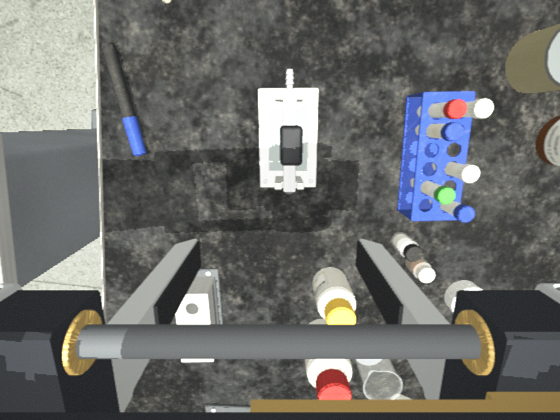

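Run:
```python
from h import *
a=cv2.imread('pics/w8.png');cv2.imwrite('pics/z13.png',cv2.resize(a[65:200,245:335],None,fx=4.4,fy=4.4,interpolation=cv2.INTER_CUBIC))
```

```text
(no output)
```

View pics/z13.png

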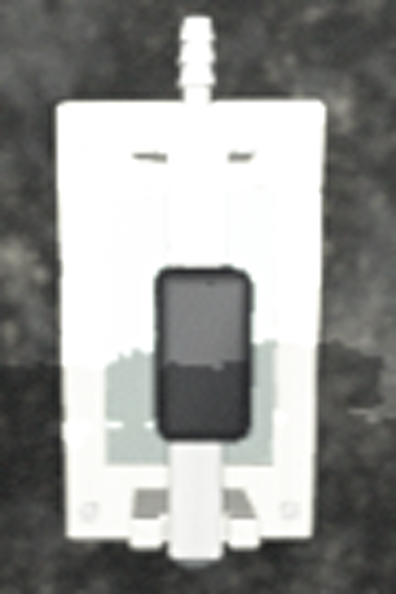

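Run:
```python
from h import *
q=lambda n,u,v,z:print(n,ray("w8.png",u/4.4+245,v/4.4+65,z))
q("handle",204,354,.114)
q("barb",197,18,.057);q("barend",196,557,.06);q("bar neck",198,265,.064);q("bar l",168,440,.064);q("bar r",224,440,.064)
for c in [(57,102),(327,102),(313,538),(67,538)]: q("foot",*c,.008)
```

```text
handle [0.5421 0.1993 0.114 ]
barb [0.5328 0.2743 0.057 ]
barend [0.5496 0.1429 0.06  ]
bar neck [0.5403 0.2171 0.064 ]
bar l [0.5383 0.1733 0.064 ]
bar r [0.5525 0.175  0.064 ]
foot [0.4979 0.2554 0.008 ]
foot [0.5724 0.2643 0.008 ]
foot [0.5872 0.1418 0.008 ]
foot [0.5136 0.133  0.008 ]
```

```bash
python3 -c "
from h import *
need(0.542,0.199,0.15,7)
"
```

```text
t22.50 pos [0.5351 0.1434 0.245 ] rpy [-90.02  -0.     6.77] w0.0941 F [ 0.5 -0.7  1.4]
NEED mm [13.4 94.9 54.5] deg [ 0.02 -0.23  0.  ]
```

```bash
python3 -m creep '[[7,30,28,0,0,0,0],[13,65,54,0,-0.2,0,0],[13,95,54,0,-0.2,0,0],[13,95,54,0,-0.2,0,0],[13,95,54,0,-0.2,0,0]]';python3 -c "
from h import *
need(0.542,0.199,0.077,7)
snap('wrist','w9.png')
a=cv2.imread('pics/w9.png');cv2.imwrite('pics/z14.png',cv2.resize(a[120:300,200:360],None,fx=3.5,fy=3.2))
print(proj('w9.png',[.542,.199,.114]))
"
```

```text
time: 23.12
tool_pos: [0.5421, 0.1992, 0.1514]
ee_rot: [-1.571, -0.002, 0.123]
wrist_force: [0.6, 0.8, 0.7]
width: 0.0938
t23.12 pos [0.5421 0.1992 0.1514] rpy [-89.99  -0.12   7.02] w0.0938 F [0.6 0.8 0.7]
NEED mm [-0.3 74.4 -0.2] deg [-0.01  0.02  0.12]
[276.5 232.5]
```

View pics/z14.png

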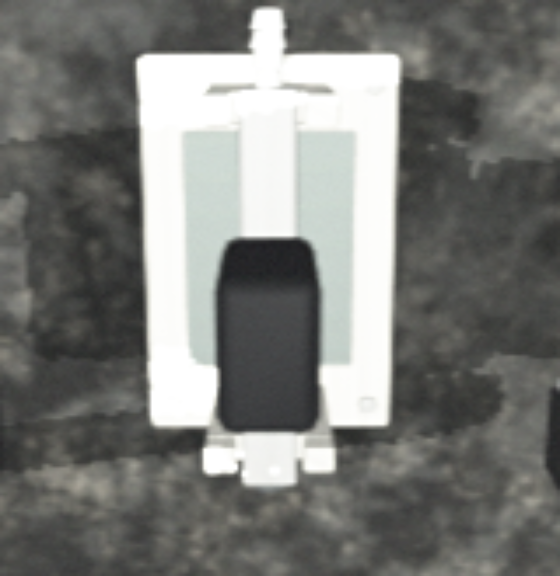

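```bash
python3 -m creep '[[0,30,0,0,0,0,0],[0,60,0,0,0,0,0],[0,75,0,0,0,0,0],[0,75,0,0,0,0,128],[0,75,0,0,0,0,255]]'; python3 -m creep '[[0,0,0,0,0,0,255],[0,0,0,0,0,0,255],[0,0,0,0,0,0,255],[0,0,0,0,0,0,255],[0,0,0,0,0,0,255]]';python3 -m creep '[[0,0,0,0,0,0,255],[0,0,0,0,0,0,255],[0,0,0,0,0,0,255]]'
```

```text
time: 23.8
tool_pos: [0.5425, 0.1999, 0.0768]
ee_rot: [-1.57, -0.003, 0.123]
wrist_force: [0.3, -0.0, 0.3]
width: 0.0775
time: 24.42
tool_pos: [0.5412, 0.1996, 0.0749]
ee_rot: [-1.571, 0.0, 0.124]
wrist_force: [0.1, 0.0, -0.2]
width: 0.0271
time: 24.8
tool_pos: [0.5412, 0.1996, 0.0749]
ee_rot: [-1.571, 0.0, 0.124]
wrist_force: [0.2, 0.2, 0.2]
width: 0.0218
```

```bash
python3 -m creep '[[0,-8,0,0,0,0,255],[0,-20,0,0,0,0,255],[0,-40,0,0,0,0,255],[0,-65,0,0,0,0,255]]'; python3 -m creep '[[0,-30,0,0,0,0,255],[0,-60,0,0,0,0,255],[0,-82,0,0,0,0,255],[0,-82,0,0,0,0,255]]';python3 -c "
from h import *
need(0.61,0.0,0.222,5)
snap('wrist','w10.png');snap('side','d10.png')
a=cv2.imread('pics/w10.png');b=cv2.imread('pics/d10.png')
cv2.imwrite('pics/z15.png',np.hstack([cv2.resize(a[130:350,150:400],(400,350)),cv2.resize(b[100:300,180:400],(385,350))]))
"
```

```text
time: 25.3
tool_pos: [0.5411, 0.1996, 0.1408]
ee_rot: [-1.571, 0.0, 0.124]
wrist_force: [-0.1, -0.5, -1.8]
width: 0.0217
time: 25.8
tool_pos: [0.5425, 0.2, 0.2253]
ee_rot: [-1.57, -0.006, 0.124]
wrist_force: [1.0, -0.2, -2.2]
width: 0.0218
t25.80 pos [0.5425 0.2    0.2253] rpy [-89.96  -0.35   7.08] w0.0218 F [ 1.  -0.2 -2.2]
NEED mm [  42.3    3.4 -206.8] deg [-0.05  2.08  0.35]
```

View pics/z15.png

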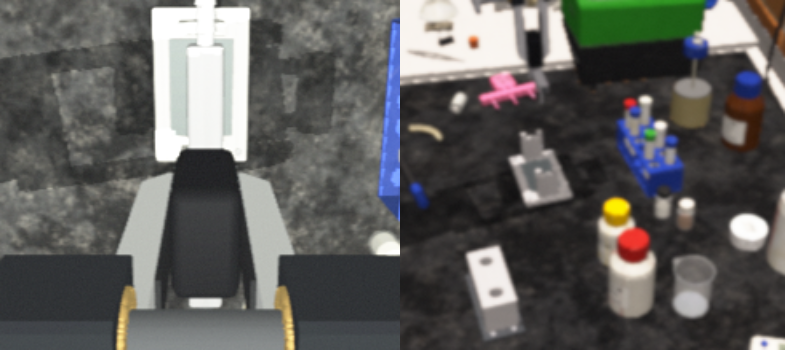

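```bash
python3 -m creep '[[10,0,-25,0,0.4,0,255],[20,0,-65,0,0.8,0,255],[32,0,-110,0,1.2,0,255],[42,0,-155,0,1.6,0,255],[44,0,-195,0,2,0,255]]';python3 -c "
from h import *
need(0.59,-0.13,0.225,4)"
```

```text
time: 26.52
tool_pos: [0.6087, 0.01, 0.2195]
ee_rot: [-1.57, 0.004, 0.088]
wrist_force: [-0.3, 0.1, -1.8]
width: 0.0218
t26.52 pos [0.6087 0.01   0.2195] rpy [-89.98   0.22   5.04] w0.0218 F [-0.3  0.1 -1.8]
NEED mm [ -30.9   -5.5 -137.8] deg [-0.02  1.04 -0.22]
```

```bash
python3 -m creep '[[-6,-2,-40,0,0.2,0,255],[-12,-4,-80,0,0.4,0,255],[-20,-5,-115,0,0.7,0,255],[-30,-5,-148,0,1,0,255],[-44,-5,-178,0,1.1,0,255]]';python3 -c "
from h import *
need(0.4947,-0.3037,0.21,3.87)"
```

```text
time: 27.15
tool_pos: [0.5799, -0.1706, 0.2246]
ee_rot: [-1.569, 0.003, 0.069]
wrist_force: [1.1, -0.6, -2.2]
width: 0.0217
t27.15 pos [ 0.5799 -0.1706  0.2246] rpy [-89.91   0.2    3.96] w0.0217 F [ 1.1 -0.6 -2.2]
NEED mm [ -94.1   14.7 -126.9] deg [-0.09  0.09 -0.2 ]
```

```bash
python3 -m creep '[[-25,0,-30,0,0,0,255],[-50,0,-62,0,0,0,255],[-75,0,-97,0,0,0,255],[-94,4,-127,0,0.1,0,255],[-94,8,-127,0,0.1,0,255]]';python3 -m creep '[[0,0,0,0,0,0,255],[0,0,0,0,0,0,255],[0,0,0,0,0,0,255]]';python3 -c "
from h import *
need(0.4947,-0.3037,0.16,3.87)
snap('wrist','w11.png');snap('side','d11.png');snap('scene','s11.png')
a=cv2.imread('pics/s11.png');b=cv2.imread('pics/d11.png')
cv2.imwrite('pics/z16.png',np.hstack([cv2.resize(a[80:220,310:450],(400,400)),cv2.resize(b[220:390,200:370],(400,400))]))
"
```

```text
time: 27.78
tool_pos: [0.4941, -0.3045, 0.2168]
ee_rot: [-1.569, 0.003, 0.064]
wrist_force: [-0.6, 0.9, -2.3]
width: 0.0219
time: 28.15
tool_pos: [0.4965, -0.302, 0.2191]
ee_rot: [-1.571, -0.0, 0.069]
wrist_force: [-0.8, -0.0, -1.5]
width: 0.0217
t28.15 pos [ 0.4965 -0.302   0.2191] rpy [-9.00e+01 -1.00e-02  3.97e+00] w0.0217 F [-0.8 -0.  -1.5]
NEED mm [-1.9 59.1 -1.6] deg [0.   0.1  0.01]
```

View pics/z16.png

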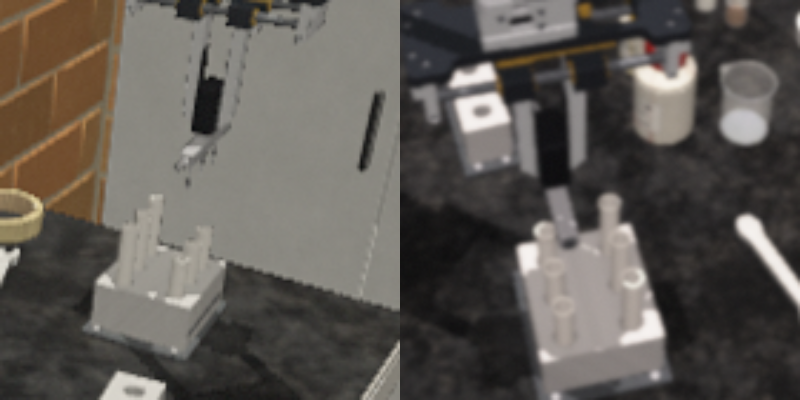

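View pics/w11.png

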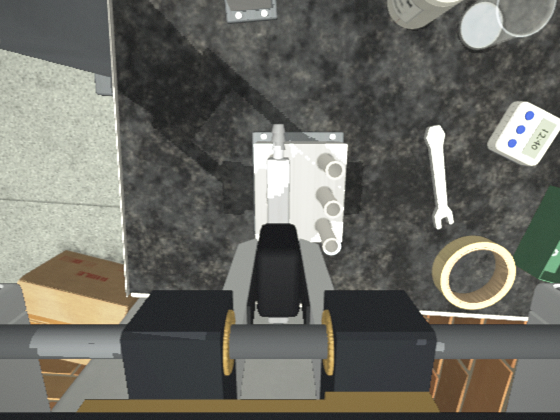

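Run:
```python
from h import *
a=cv2.imread('pics/w11.png');g=cv2.convertScaleAbs(a[115:320,220:340],alpha=1.6,beta=20)
cv2.imwrite('pics/z17.png',cv2.resize(g,None,fx=5,fy=2.9,interpolation=cv2.INTER_CUBIC))
m=np.array(robot.snapshot('wrist')['mount']);
fx,fy,cx,cy=np.load('pics/w11.png.npz')['k']
def pj(x,y,z):
    q=m[:3,:3].T@(np.array([x,y,z])-m[:3,3]); return fx*q[0]/q[2]+cx,fy*q[1]/q[2]+cy
# head point (hx,hy,hz) -> tool: x=hx, z=hy, y=.0529-hz
for n,p in dict(barbtip=(0,.076,.035),hb=(0,.019,.092),hf=(0,-.019,.092),hbl=(-.011,.019,.092),hbr=(.011,.019,.092),hfl=(-.011,-.019,.092),hfr=(.011,-.019,.092),bl=(-.007,.056,.042),br=(.007,.056,.042)).items():
    u,v=pj(p[0],.0529-p[2],p[1]); print(n,round(u,1),round(v,1),"zoom",round((u-220)*5),round((v-115)*2.9))
```

```text
barbtip 276.7 122.8 zoom 284 23
hb 276.5 248.9 zoom 282 388
hf 276.6 319.3 zoom 283 592
hbl 253.1 248.9 zoom 166 388
hbr 299.8 248.9 zoom 399 388
hfl 254.7 319.3 zoom 173 592
hfr 298.4 319.3 zoom 392 592
bl 264.9 157.9 zoom 224 125
br 288.5 157.9 zoom 343 125
```

View pics/z17.png

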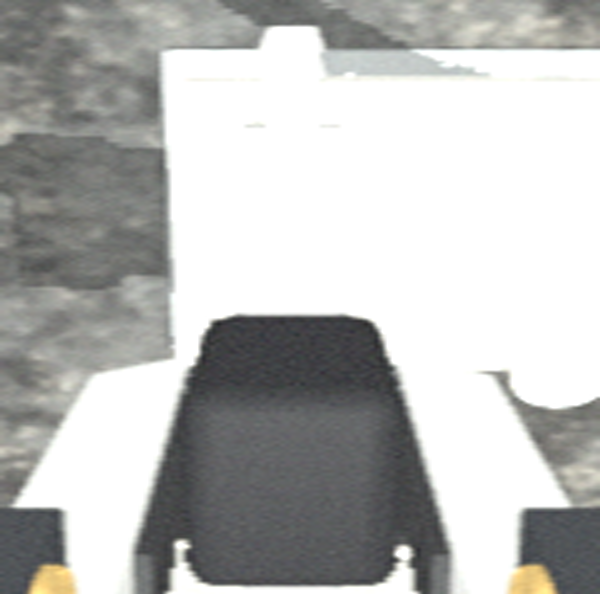

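```bash
python3 -c "
from h import *
need(0.4937,-0.3033,0.168,3.8)"; python3 -m creep '[[-2.9,10,-1.2,0,0.1,0,255],[-2.9,22,-1.2,0,0.1,0,255],[-2.9,35,-1.2,0,0.1,0,255],[-2.9,43,-1.2,0,0.1,0,255],[-2.9,43,-1.2,0,0.1,0,255]]';python3 -m creep '[[0,0,0,0,0,0,255],[0,0,0,0,0,0,255],[0,0,0,0,0,0,255],[0,0,0,0,0,0,255]]';python3 -c "
from h import *
need(0.4937,-0.3033,0.158,3.8)
snap('side','d12.png');snap('scene','s12.png')
a=cv2.imread('pics/s12.png');b=cv2.imread('pics/d12.png')
cv2.imwrite('pics/z18.png',np.hstack([cv2.resize(a[130:200,340:410],(400,400),interpolation=cv2.INTER_CUBIC),cv2.resize(b[260:370,240:340],(364,400),interpolation=cv2.INTER_CUBIC)]))
"
```

```text
t28.35 pos [ 0.4962 -0.3025  0.2192] rpy [-9.002e+01 -2.000e-02  3.920e+00] w0.0216 F [-0.4  0.2 -1.6]
NEED mm [-2.6 51.2 -0.6] deg [0.02 0.12 0.02]
time: 28.98
tool_pos: [0.4926, -0.3039, 0.1746]
ee_rot: [-1.569, 0.002, 0.066]
wrist_force: [-0.7, -0.4, -1.2]
width: 0.0219
time: 29.48
tool_pos: [0.4932, -0.3043, 0.1762]
ee_rot: [-1.571, -0.0, 0.066]
wrist_force: [-0.4, -0.6, -2.1]
width: 0.0219
t29.48 pos [ 0.4932 -0.3043  0.1762] rpy [-9.002e+01 -2.000e-02  3.780e+00] w0.0219 F [-0.4 -0.6 -2.1]
NEED mm [ 0.5 18.2  0.9] deg [ 0.02 -0.02  0.02]
```

View pics/z18.png

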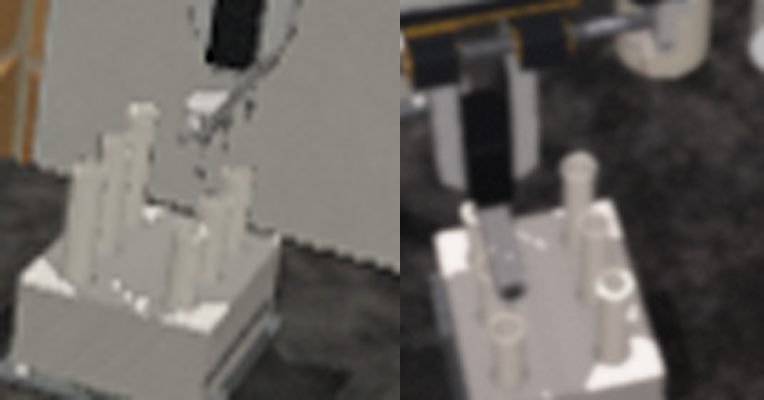

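```bash
python3 -m creep '[[0.5,4,0.8,0,0,0,255],[0.5,8,0.8,0,0,0,255],[0.5,12,0.8,0,0,0,255],[0.5,15,0.8,0,0,0,255],[0.5,15,0.8,0,0,0,255]]';python3 -m creep '[[0,0,0,0,0,0,255],[0,0,0,0,0,0,255],[0,0,0,0,0,0,255],[0,0,0,0,0,0,255]]';python3 -c "
from h import *
need(0.4937,-0.3033,0.158,3.8)
snap('side','d13.png');snap('scene','s13.png')
a=cv2.imread('pics/s13.png');b=cv2.imread('pics/d13.png')
cv2.imwrite('pics/z19.png',np.hstack([cv2.resize(a[140:200,345:405],(400,400),interpolation=cv2.INTER_CUBIC),cv2.resize(b[270:360,245:335],(400,400),interpolation=cv2.INTER_CUBIC)]))
marks(['nozzle_b','dosing_head'],'scene')
marks(['nozzle_b','dosing_head','stray_short_mouth'],'side')
R=Ro.from_euler('z',3.8,degrees=True)
p=pose()[0]; 
for f in('s13.png','d13.png'):
  for hy in (-.036,0,.036):
    n=p+np.array([0,0,-.0529])+R.apply([0,hy,0]); t=np.array([.4937,-.3033,.095])+R.apply([0,hy,0])
    print(f,hy,'noz',proj(f,n),'mouth',proj(f,t))
"
```

```text
time: 30.2
tool_pos: [0.4934, -0.3032, 0.1605]
ee_rot: [-1.57, 0.001, 0.066]
wrist_force: [0.2, -0.8, -2.7]
width: 0.0218
time: 30.7
tool_pos: [0.4936, -0.3034, 0.1611]
ee_rot: [-1.571, -0.0, 0.066]
wrist_force: [-0.1, 0.4, -1.8]
width: 0.0218
t30.70 pos [ 0.4936 -0.3034  0.1611] rpy [-9.001e+01 -1.000e-02  3.780e+00] w0.0218 F [-0.1  0.4 -1.8]
NEED mm [0.1 3.1 0.1] deg [ 0.01 -0.02  0.01]
nozzle_b [([0.5241, 0.4121, 0.0105], 0.76), ([0.558, 0.4217, 0.0126], 0.72), ([0.4912, 0.4022, 0.0116], 0.64), ([0.4944, -0.2675, 0.1069], 0.59)]
dosing_head [([0.4917, -0.3044, 0.1027], 0.85), ([0.5244, 0.4077, 0.0111], 0.58)]
nozzle_b [([0.4916, -0.3, 0.101], 0.75), ([0.4967, -0.3399, 0.1074], 0.74)]
dosing_head [([0.4898, -0.303, 0.1078], 0.92), ([0.4927, -0.304, 0.015], 0.43)]
stray_short_mouth [([0.4891, -0.2674, 0.1012], 0.42), ([0.6327, -0.089, -0.0007], 0.35)]
s13.png -0.036 noz [382.1 155.9] mouth [381.4 160.1]
s13.png 0 noz [377.9 160.7] mouth [377.2 164.9]
s13.png 0.036 noz [373.5 165.8] mouth [372.8 170. ]
d13.png -0.036 noz [269.  344.7] mouth [269.3 348.8]
d13.png 0 noz [265.1 328. ] mouth [265.4 332.2]
d13.png 0.036 noz [261.4 312.4] mouth [261.7 316.6]
```

View pics/z19.png

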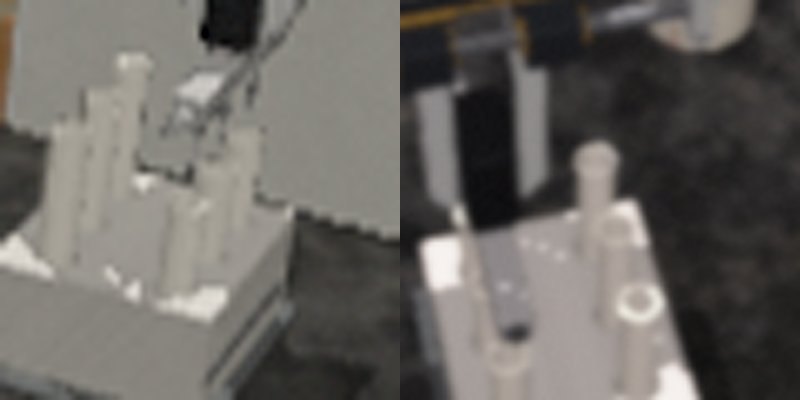

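```bash
python3 -m creep '[[0,1,0,0,0,0,255],[0,2,0,0,0,0,255],[0,3,0,0,0,0,255],[0,3,0,0,0,0,255],[0,3,0,0,0,0,255]]';python3 -c "
from h import *
need(0.4937,-0.3033,0.158,3.8)
I=lambda c,f:[snap(c,f)['color'].astype(float) for _ in range(4)]
b=np.mean(I('side','d14.png'),0).astype('uint8');a=np.mean(I('scene','s14.png'),0).astype('uint8')
cv2.imwrite('pics/z20.png',np.hstack([cv2.resize(a[145:185,360:395],(525,600),interpolation=cv2.INTER_LANCZOS4)]))
cv2.imwrite('pics/z21.png',np.hstack([cv2.resize(b[300:360,250:290],(400,600),interpolation=cv2.INTER_LANCZOS4)]))
R=Ro.from_euler('z',3.8,degrees=True)
p=pose()[0]; 
for f,k,o in(('s14.png',15,(360,145)),('d14.png',10,(250,300))):
  for hy in (-.036,0,.036):
    n=p+np.array([0,0,-.0529])+R.apply([0,hy,0]); t=np.array([.4937,-.3033,.095])+R.apply([0,hy,0])
    print(f,hy,'noz',(proj(f,n)-o)*k,'mouth',(proj(f,t)-o)*k)
"
```

```text
time: 31.68
tool_pos: [0.4936, -0.3034, 0.158]
ee_rot: [-1.571, 0.0, 0.066]
wrist_force: [-0.8, -0.2, -1.5]
width: 0.0219
t31.68 pos [ 0.4936 -0.3034  0.158 ] rpy [-90.     0.     3.78] w0.0219 F [-0.8 -0.2 -1.5]
NEED mm [ 0.1 -0.   0.1] deg [ 0.   -0.02 -0.  ]
s14.png -0.036 noz [330. 177.] mouth [321.  226.5]
s14.png 0 noz [267.  250.5] mouth [258.  298.5]
s14.png 0.036 noz [199.5 325.5] mouth [192. 375.]
d14.png -0.036 noz [191. 456.] mouth [193. 488.]
d14.png 0 noz [151. 290.] mouth [154. 322.]
d14.png 0.036 noz [114. 134.] mouth [117. 166.]
```

View pics/z20.png

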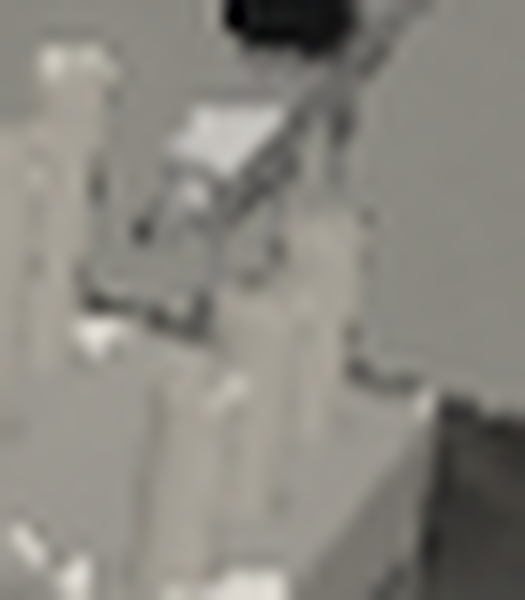

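View pics/z21.png

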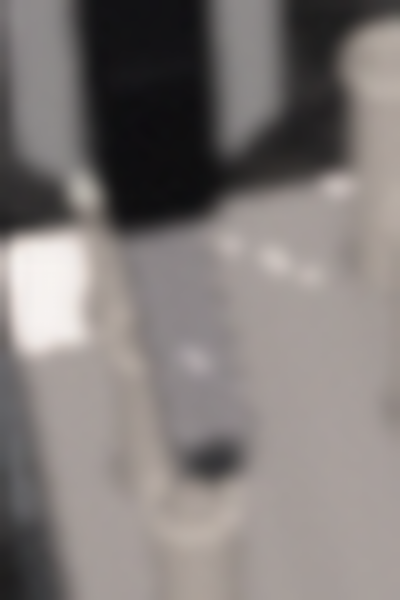

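Run:
```python
from h import *
R=Ro.from_euler('z',3.8,degrees=True)
p=np.array([.4936,-.3034,.158-.0529])
for n,h in dict(el_top=(-.007,-.056,.042),er_top=(.007,-.056,.042),el=(-.007,-.056,.028),er=(.007,-.056,.028),noz_root=(0,-.036,.028)).items():
    print(n,(proj('d14.png',p+R.apply(h))-(250,300))*10, (proj('s14.png',p+R.apply(h))-(360,145))*15)
for n,h in dict(e2=(-.007,.056,.042),e2r=(.007,.056,.042),e3=(-.007,.056,.028),e3r=(.007,.056,.028),barb=(0,.076,.035),hl=(-.011,.019,.046),hr=(-.011,-.019,.046),hc=(.011,.019,.046)).items():
    print(n,(proj('d14.png',p+R.apply(h))-(250,300))*10, (proj('s14.png',p+R.apply(h))-(360,145))*15)
```

```text
el_top [166. 424.] [432.  -55.5]
er_top [248. 408.] [360. -72.]
el [169. 471.] [421.5  13.5]
er [250. 455.] [349.5  -3. ]
noz_root [186. 365.] [351.  42.]
e2 [ 48. -82.] [231.  166.5]
e2r [121. -96.] [154.5 148.5]
e3 [ 52. -34.] [220.5 238.5]
e3r [124. -48.] [144. 219.]
barb [  67. -145.] [148.5 235.5]
hl [61. 64.] [324.  75.]
hr [101. 236.] [393.   0.]
hc [181.  41.] [207.   46.5]
```

```bash
python3 -m creep '[[0,0,0,0,0,0,255],[0,0,0,0,0,0,255],[0,0,0,0,0,0,255]]';python3 -c "
from h import *
need(0.4937,-0.3033,0.158,3.8)
print(np.abs(robot.get_obs()['qvel']).max())
snap('side','d15.png')
marks(['red_bottle','yellow_bottle','beaker'],'side')
"
```

```text
time: 32.45
tool_pos: [0.4936, -0.3034, 0.158]
ee_rot: [-1.571, 0.0, 0.066]
wrist_force: [0.3, -0.1, -2.2]
width: 0.022
t32.45 pos [ 0.4936 -0.3034  0.158 ] rpy [-90.     0.     3.78] w0.0220 F [ 0.3 -0.1 -2.2]
NEED mm [ 0.1 -0.   0.1] deg [ 0.   -0.02 -0.  ]
0.001681649086319792
red_bottle [([0.6309, -0.088, -0.0019], 0.95)]
yellow_bottle [([0.6285, 0.004, -0.0022], 0.71)]
beaker [([0.448, -0.0592, -0.0081], 0.67), ([0.7087, -0.1052, -0.0015], 0.63)]
```

View pics/d15.png

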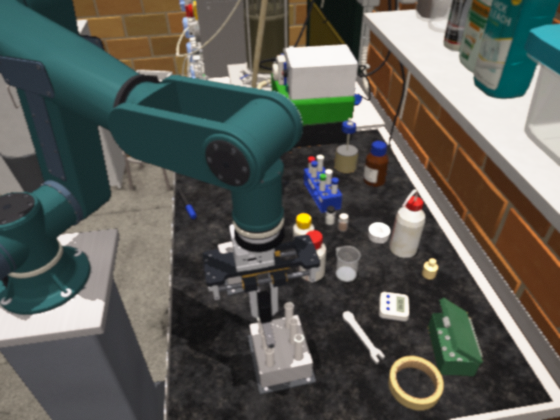

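The picture shows the head held over the short row (265,330), with the bottles at (305,240) and (313,260) and the beaker at (346,263) all in their original places. The arm is still, so I'm handing in.

```bash
python3 -c "
from h import *
print(robot.close_job(), robot.get_obs()['time'])"
```

```text
the job is handed in; nothing more can be done
the job is handed in; nothing more can be done
```

The job is handed in, after about 32.5 s of the 67 s. Both stray tubes are in the rack, the short one in the short row and the long one in the long row. Only then did I lift out the steel head and carry it over the bottles. It is now held about 1 cm above the row of short tubes, with one nozzle over each mouth.

**Tubes:** each went down to the same height it had in the wash block. A wrist picture afterwards showed all six tubes standing in line.

**Centring:** the rack position worked out from where I released the two tubes puts the middle nozzle within 0.2 mm of its mouth. I could not see the nozzle tips clearly, because the bar hides them from the wrist camera and they blur in the other two. Comparing the bar end and the mouths in the fixed cameras suggests they agree to about 1 mm. The wrist camera read about 0.8 mm further in x, which I took as its calibration error.

**Contact and stillness:** at the end the wrist force was about 2 N, which is close to the head's own weight. Joint speeds were below 0.002 rad/s.

**Bottles and beaker:** they were found within a few mm of where they started, which is within the measuring error. For the beaker, the network's top-scored hit was wrong (it fell on the wash block), and its second one matched.

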